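Key finder and cork float back on the hallway key stand

TASK

Put the hallway's loose bits back on the sloping key stand: seat the white square key finder fully home and flat in the square pocket of the copper-toned plate, and set the cork float ball into the plate's round hollow so that it stays there. The plate is stiff on its slope and may sit a little to either side, so feel or look for the pocket. Leave the other things on the table where they lie.

Things in the scene. Friction and masses are not known exactly. Their poses are not given: they have to be found in the camera images.
- bed: Sloping birch bed of the key stand, fixed, 106 mm along the slope, 210 mm wide, tilted 28 degrees, low edge towards the robot. Origin: centre of its surface; x up the slope, y along the width, z square out of the slope. A copper-toned plate 96 (x) x 156 (y) x 8 mm lies on it, its top at z = 8 mm, between lips at x = -51 and +51 mm, 4 mm wide, rising to z = 12 mm.
- pocket_mid (a point): Middle place of the plate's square pocket: on the plate's top face, at x = 0, y = 33 mm, z = 8 mm of the bed, axes as the bed. The pocket is 46 x 46 mm, sides along x and y, rim chamfered 1 mm, 8 mm deep; its floor is the bed. The plate sits anywhere from 12 mm to -y to 12 mm to +y of its middle place, unreported; the pocket is shifted along y with it. It takes about 60 N to slide the plate.
- hollow_mid (a point): Middle place of the plate's round hole, 29 mm in diameter, right through the plate, 70 mm from the pocket towards the bed's -y: on the plate's top face at x = 0, y = -37 mm, z = 8 mm of the bed, axes as the bed. The true hole is shifted along y by just as much as the pocket.
- finder: The key finder of point finder_center, named for the rules on its speed: origin at the centre of its underside, z out of its top
- finder_center (a point): Centre (half-way up) of the key finder: white plastic, square 44 x 44 mm, 18 mm thick, edges rounded 2 mm, loose, flat on the table at first; x and y along its sides, z through its thickness. Fully home in the pocket, its centre lies 9 mm above the bed's surface and its top stands 10 mm out of the plate. About 45 g.
- float: The cork ball of point float_center, named for the rules on its speed
- float_center (a point): Centre of the cork float ball, 38 mm in diameter, loose on the table at first, free to roll; about 20 g. Set in the round hole it rests on the hole's rim, its centre 20 mm above the bed's surface.
- key_a: a steel door key, flat, 58 mm long, 2.5 mm thick, loose; origin at the centre of its bow
- key_b: a second such key
- key_c: a third such key
- shaker: glass salt shaker, 46 mm in diameter, 90 mm tall, loose; origin under its centre
- doorstop: black silicone doorstop wedge, about 100 x 35 x 45 mm, loose; origin under its centre
- clip: steel spring clip, about 55 x 30 x 16 mm, loose; origin under its centre
- strip: white plastic wall-hook strip lying flat at the left of the table, 320 mm long, 42 mm wide, four hooks up to 46 mm high, loose; origin under its centre
Things that resemble listed ones, but are neither listed nor needed, are in the scene too. There is more than one size of the float; the job needs the smallest. Leave any purple look-alike of the finder alone.

How it is judged:
By the outcome, as a careful person would: the job done as asked, in the order asked, and still so for the second after the job is handed in, with the robot touching nothing.
It also fails if it takes over 72 s, if anything falls off the work surface, if the arm or the gripper's body presses on something with over 40 N, if the wrist force passes 120 N, or if a joint passes its speed limit or range.

ROBOT

A 6-joint arm with a two-finger parallel gripper is mounted at the origin on the work surface. World frame = base frame: x ahead of the robot, y to its left, z up, the work surface at z = 0. Lengths are in m, angles in rad, forces in N, time in s.
With the tool pointing down it reaches from about 0.325 to 0.925 m from the base axis. Payload 3.1 kg.
Tool frame: the origin (TCP) lies between the finger pads; the fingertips stand 19 mm ahead of it and the grasp point (between the pads) is the TCP (robot.tcp_to_tips is the z of the fingertips in the tool frame, in m); z points along the fingers, y is the line along which they close (so a half turn about z gives the same grasp; the last joint's range is limited). The gripper opens to 85 mm and grips with 20 to 120 N. Pads are 22 mm wide; open, the fingers measure 114 mm over their backs; the gripper's body (76 mm by 85 mm) begins 54 mm behind the grasp point. The pads swing forward as they close: fully open they stand 13 mm farther back than shut.
Start: joints at [1.081, 0.217, 1.613, -0, 1.311, -0.112], TCP at [0.231, 0.581, 0.25] pointing down, gripper open.
Joint ranges: [-2.75, 2.75], [-0.78, 2.1], [0.31, 2.55], [-1.13, 4.27], [0.13, 2.63], [-2.58, 2.58]. Speed limits (rad/s): [2.79, 2.79, 3.14, 3.14, 3.14, 3.14].

INTERFACE

Orientations are given as a rotation vector (axis times angle).
In Python, from station import sense, imaging, workorder, robot gives the robot as it stands.
- The arm moves only by the shell command python3 -m pendant 'ROWS' [OPENING]. ROWS is text: rows parted by semicolons, each of 6 numbers parted by spaces: the shift along the tool's x, y, z in cm, then the turn, a rotation vector about the tool's x, y, z in rad. A call has 1 to 12 rows; each row shifts and turns the commanded pose from where the row before left it, along the tool's axes as they then stand; what a row does not reach is not made up. A row lasts 1/12 s, in which the tool goes at most 41.7 mm and 7.16 degrees, less where a joint would pass 70% of its speed; a pose out of reach is approached as far as the arm can. A call is refused whole if a number of a shift passes 4.17 or a number of a turn 0.125, either way. A call with a gripper value outside its range is refused whole. OPENING is the closure in counts, from 0 (fully open) to 255 (shut), set as the call begins (- or left out, the last holds). The fingers move at their own pace and stop on an object; the grip force is fixed at half the most. Time passes only in rows, so rows that do not move let the fingers close. It gives the time, the measured TCP pose, the force, the opening and the grip force at its end, in the units of the state.
- sense(): the state, without advancing time (a new reading comes with each control period).
- imaging.snapshot(name): name is "scene" or "side" or "wrist"; returns a dict with "image" (384x512x3 uint8, red, green, blue), "depth" (384x512 float32, m along the optical axis (not along the pixel's ray), 0 where there is no reading), "fx", "fy", "cx", "cy" (pixels), "k1" (the pictures are not rectified: a ray, as slopes to the right and down, at radius r is drawn at 1 + k1 r^2 times it, then the intrinsics apply), "cam_to_world" (4x4, takes a point from camera to world coordinates); the wrist camera has in their place "tool_from_camera" (4x4, takes a point from camera to tool coordinates, whose origin is the TCP and whose axes are the flange's). Camera axes: x right, y down, z forward; pixel columns grow to the right and rows downward; lengths in m; the calibration is good to about 2 mm. A picture is of the moment at which its call begins: read the wrist's pose just before it.
- workorder.hand_in(): hands the job in; it is judged then, once.
The state is a dict: "clock": time; "qpos": joint angles; "joint_vel": joint speeds; "effort": joint torques, N m; "eef_pos": TCP position; "tcp_rot": TCP orientation; "force": force on the tool from outside, world axes, zero at the start; "wrist_torque": the same for the moment, N m; "finger_gap": finger opening in m; "grasp_force": force on a finger pad.
Only numpy, scipy, OpenCV 4.12 (cv2) and the standard library are available. Lean on these libraries where they do the work, as an engineer would, in place of code of your own. Each camera call takes 0.05 s, during which the arm holds its last target. There are 200 camera calls.

## Working session

There is one attempt and no reset: what is moved stays moved. The work goes in short steps, Python scripts to look and compute and a shell command to move; the robot and the scene stay as the last step left them, time stands still between calls to the robot, and variables do not carry over. Pictures are saved under pics/ and viewed, at most 10 in all, crops included, and the job is handed in when it is done.

```bash
ls; mkdir -p pics; cat > h.py <<'E'
import numpy as np, cv2
from scipy.spatial.transform import Rotation as R
from station import sense, imaging, workorder, robot
def snap(name):
    s=sense(); d=imaging.snapshot(name)
    if 'cam_to_world' in d: T=np.array(d['cam_to_world'])
    else:
        W=np.eye(4); W[:3,:3]=R.from_rotvec(s['tcp_rot']).as_matrix(); W[:3,3]=s['eef_pos']
        T=W@np.array(d['tool_from_camera'])
    d['T']=T; return d
def ray(d,u,v):
    x=(u-d['cx'])/d['fx']; y=(v-d['cy'])/d['fy']; a,b=x,y
    for _ in range(20):
        f=1+d['k1']*(a*a+b*b); a,b=x/f,y/f
    return d['T'][:3,3], d['T'][:3,:3]@np.array([a,b,1.]), (a,b)
def onplane(d,u,v,z=0,n=(0,0,1),p=None):
    o,r,_=ray(d,u,v); n=np.array(n,float); p=np.array([0,0,z]) if p is None else p
    return o+r*(n@(p-o))/(n@r)
def cloud(d):
    h,w=d['depth'].shape; v,u=np.mgrid[:h,:w]
    o,_,_=ray(d,0,0); x=(u-d['cx'])/d['fx']; y=(v-d['cy'])/d['fy']; a,b=x,y
    for _ in range(20):
        f=1+d['k1']*(a*a+b*b); a,b=x/f,y/f
    z=d['depth']; P=np.stack([a*z,b*z,z],-1)@d['T'][:3,:3].T+o
    P[z==0]=np.nan; return P
def save(d,name): cv2.imwrite('pics/'+name,cv2.cvtColor(d['image'],cv2.COLOR_RGB2BGR))
def proj(d,p):
    c=np.linalg.inv(d['T'])@np.r_[p,1]; a,b=c[0]/c[2],c[1]/c[2]; f=1+d['k1']*(a*a+b*b)
    return d['fx']*a*f+d['cx'],d['fy']*b*f+d['cy']
E
python3 - <<'E'
from h import *
print(sense())
ims=[]
for n in ['scene','side']:
    d=snap(n); ims.append(d); save(d,n+'0.png'); print(n,d['fx'],d['k1'],d['T'].round(3).tolist())
    np.save(n+'0.npy',cloud(d))
E
```

```text
pics
{'clock': 0.0, 'qpos': array([ 1.08082929e+00,  2.17765994e-01,  1.61492221e+00, -1.35541711e-05,
        1.31128139e+00, -1.12213181e-01]), 'joint_vel': array([-0.00052609,  0.00057487,  0.00083359,  0.00042231, -0.00036533,
       -0.00061418]), 'effort': array([-2.29727175e-04, -3.96844840e+01, -3.03852081e+01, -2.96639073e-04,
        9.71548492e-03, -1.01483707e-05]), 'eef_pos': array([0.23015111, 0.58026259, 0.24896709]), 'tcp_rot': array([-0.58971683, -3.08504063,  0.00357104]), 'force': array([0.31926581, 0.11054303, 0.29684217]), 'wrist_torque': array([-0.04714923, -0.01820206, -0.03453357]), 'grasp_force': 0.0, 'finger_gap': 0.08531580945819991}
scene 438.9140882733759 -0.08920429194400788 [[0.782, 0.374, -0.498, 1.13], [0.623, -0.476, 0.621, -0.685], [-0.005, -0.796, -0.605, 0.748], [0.0, 0.0, 0.0, 1.0]]
side 354.02958815936705 0.028813955477554953 [[-0.913, -0.324, 0.247, 0.339], [-0.407, 0.703, -0.584, 0.511], [0.016, -0.634, -0.773, 0.709], [0.0, 0.0, 0.0, 1.0]]
```

View pics/scene0.png

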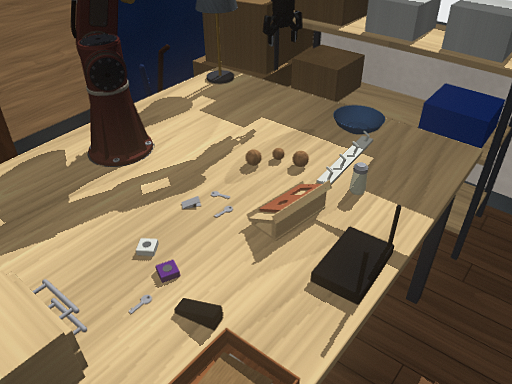

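View pics/side0.png

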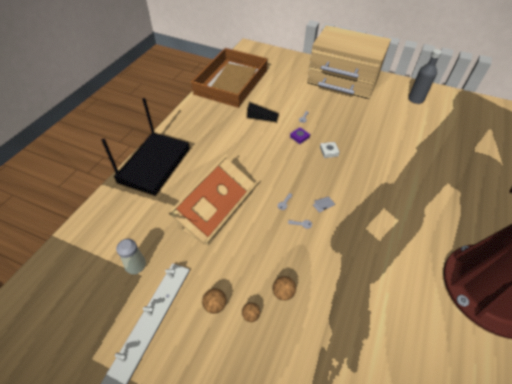

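The scene view shows the white finder at (147,246), with the purple look-alike at (168,270). Three cork balls lie at (253,157), (278,153) and (300,158). In the side view these are the finder at (330,150) and the balls at (285,288), (251,312) and (214,300), with the middle one smallest. The stand in the side view is near (215,200), its pocket at about (205,208) and its hollow at about (223,189). I'll measure these now.

```bash
cat > m.py <<'E'
from h import *
for n in ['side','scene']:
    d=snap(n); P=cloud(d); hsv=cv2.cvtColor(d['image'],cv2.COLOR_RGB2HSV); print(n)
    balls=[(285,288),(251,312),(214,300)] if n=='side' else [(253,157),(278,153),(300,158)]
    for u,v in balls:
        w=P[v-14:v+15,u-14:u+15].reshape(-1,3); w=w[(w[:,2]>0.012)]
        A=np.c_[2*w,np.ones(len(w))]; s=np.linalg.lstsq(A,(w**2).sum(1),rcond=None)[0]
        print('ball',(u,v),s[:3].round(4),'D',2*np.sqrt(s[3]+s[:3]@s[:3]),'zmax',np.percentile(w[:,2],98))
    # finder
    u,v=(330,150) if n=='side' else (147,246)
    w=P[v-20:v+21,u-20:u+21]; im=d['image'][v-20:v+21,u-20:u+21].astype(int)
    m=(w[...,2]>0.013)&(w[...,2]<0.03); q=w[m]
    r=cv2.minAreaRect((q[:,:2]*1000).astype(np.float32)); print('finder',len(q),r,q[:,2].mean())
    # copper plate
    m=(hsv[...,0]<12)&(hsv[...,1]>130)&(P[...,2]>0.01)&(P[...,2]<0.1)
    cn,lab,st,ce=cv2.connectedComponentsWithStats(m.astype(np.uint8))
    k=[i for i in range(1,cn) if st[i,4]>150]; print([(ce[i].round(),st[i,4]) for i in k])
    d['P']=P
    np.savez(n,lab=lab,P=P)
    if n=='side':
        big=cv2.resize(d['image'][130:260,140:280],None,fx=4,fy=4,interpolation=cv2.INTER_CUBIC); 
        bb=cv2.resize(d['image'][265:335,190:310],None,fx=3,fy=3,interpolation=cv2.INTER_CUBIC)
        ff=cv2.resize(d['image'][120:170,280:350],None,fx=3,fy=3,interpolation=cv2.INTER_CUBIC)
        C=np.zeros((520,800,3),np.uint8);C[:520,:560]=big;C[:210,560:]=bb[:,60:300];C[220:370,560:770]=ff
        cv2.imwrite('pics/crop1.png',C[...,::-1])
E
python3 m.py
```

```text
side
ball (285, 288) [0.4042 0.1977 0.0233] D 0.04790852299658073 zmax 0.04730824535006201
ball (251, 312) [0.4464 0.2689 0.0177] D 0.0361424341479182 zmax 0.03622070691475968
ball (214, 300) [0.5231 0.2801 0.0226] D 0.049432440877866045 zmax 0.047515197219654116
finder 172 ((457.47161865234375, -273.96148681640625), (50.536964416503906, 96.55882263183594), 46.67444610595703) 0.01626867060625505
[(array([212., 199.]), np.int32(1851)), (array([481., 288.]), np.int32(3178))]
scene
ball (253, 157) [0.4068 0.1961 0.0281] D 0.0460377169189478 zmax 0.050962565686925115
ball (278, 153) [0.4659 0.2605 0.0292] D 0.039832815178249686 zmax 0.03978001130661753
ball (300, 158) [0.5241 0.2801 0.0273] D 0.047028926246131114 zmax 0.05086727714293481
finder 310 ((472.2792663574219, -270.2777404785156), (57.45166778564453, 119.58182525634766), 64.96036529541016) 0.01900866081386019
[(array([288., 198.]), np.int32(548))]
```

View pics/crop1.png

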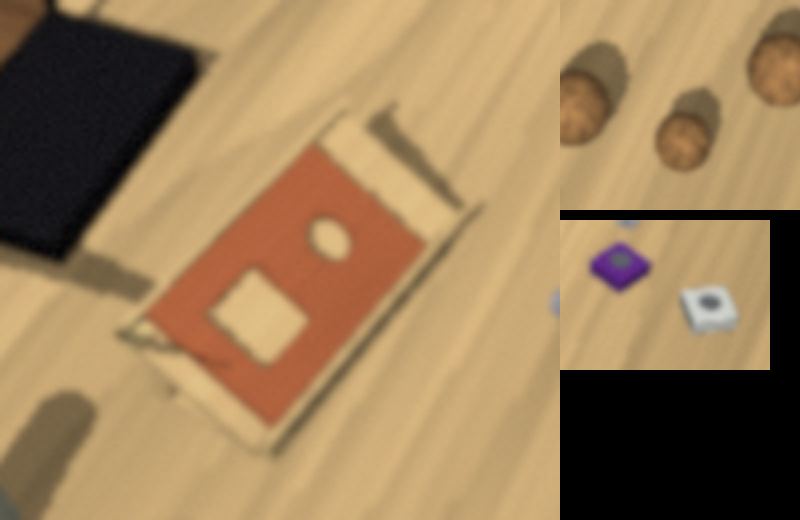

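The crop confirms the smallest ball is the middle one at side (251,312): 36–40 mm, against 47–49 mm for the other two. The finder is the white square at (330,150), not the purple one. The pocket is at crop (260,318) and the hollow at (330,240). Next I'll measure the plate and the finder.

```bash
cat > m2.py <<'E'
from h import *
d=snap('side'); P=cloud(d); hsv=cv2.cvtColor(d['image'],cv2.COLOR_RGB2HSV)
m=((hsv[...,0]<12)&(hsv[...,1]>150)).astype(np.uint8)
m[:130]=0;m[260:]=0;m[:,:140]=0;m[:,280:]=0
q=P[cv2.erode(m,np.ones((3,3)))>0]; q=q[~np.isnan(q[:,0])]
c=np.median(q,0); q=q[np.linalg.norm(q-c,axis=1)<.12]
for _ in range(4):
    c=q.mean(0); n=np.linalg.svd(q-c)[2][2]; n*=np.sign(n[2]); q=q[abs((q-c)@n)<.004]
print('plate plane c',c.round(4),'n',n.round(3),'tilt',np.degrees(np.arccos(n[2])))
yaw=np.arctan2(-n[1],-n[0]); t=np.radians(28)
print('yaw',np.degrees(yaw))
cs,hi=cv2.findContours(m,cv2.RETR_CCOMP,cv2.CHAIN_APPROX_NONE)
for k,cc in enumerate(cs):
    if len(cc)<15: continue
    pts=np.array([onplane(d,u,v,n=n,p=c) for u,v in cc[:,0]])
    ex=np.array([np.cos(yaw)*n[2],np.sin(yaw)*n[2],np.hypot(n[0],n[1])]); ey=np.cross(n,ex)
    l=np.c_[(pts-c)@ex,(pts-c)@ey]*1000
    r=cv2.minAreaRect(l.astype(np.float32)); ctr=c+(r[0][0]*ex+r[0][1]*ey)/1000
    print(len(cc),hi[0,k,3],np.round(r[0],1),np.round(r[1],1),round(r[2],1),'world',ctr.round(4))
for n in ['side','scene']:
    d=snap(n); P=cloud(d); hsv=cv2.cvtColor(d['image'],cv2.COLOR_RGB2HSV); u,v=(330,150) if n=='side' else (147,246)
    g=np.zeros(hsv.shape[:2],np.uint8); g[v-14:v+15,u-14:u+15]=1
    m=((hsv[...,1]<50)&(hsv[...,2]>120)&(g>0)).astype(np.uint8)
    cc=max(cv2.findContours(m,cv2.RETR_EXTERNAL,cv2.CHAIN_APPROX_NONE)[0],key=len)
    pts=np.array([onplane(d,a,b,.012)[:2] for a,b in cc[:,0]])*1000
    print(n,cv2.minAreaRect(pts.astype(np.float32)))
E
python3 m2.py
```

```text
plate plane c [0.6338 0.073  0.0556] n [-0.464  0.072  0.883] tilt 28.029847631004035
yaw -8.866242907696433
152 -1 [-0.3  2.1] [ 92.5 154.5] 0.7 world [0.6338 0.0751 0.0555]
62 0 [-0.7 35.4] [49.8 52.5] 87.2 world [0.6386 0.1081 0.0553]
36 0 [  0.2 -33.3] [31.2 34. ] 87.0 world [0.6288 0.0401 0.0557]
side ((438.5072326660156, -252.74977111816406), (48.26411819458008, 59.66264724731445), 30.62384605407715)
scene ((435.9659118652344, -250.9032745361328), (44.517578125, 45.447547912597656), 34.76762008666992)
```

```bash
cat > go.py <<'E'
# usage: go.py x y z  yawdeg(tool y, world)  tiltflag(0 down,1 = onto slope)
import sys; from h import *
N=np.array([-np.sin(np.radians(28))*np.cos(np.radians(-8.9)),-np.sin(np.radians(28))*np.sin(np.radians(-8.9)),np.cos(np.radians(28))])
x,y,z,yaw,t=map(float,sys.argv[1:6]); a=np.radians(yaw)
zt=-N if t else np.array([0,0,-1.]); yt=np.array([np.cos(a),np.sin(a),0]); yt-=zt*(yt@zt); yt/=np.linalg.norm(yt)
G=np.c_[np.cross(yt,zt),yt,zt]; s=sense(); C=R.from_rotvec(s['tcp_rot']).as_matrix()
w=R.from_matrix(C.T@G).as_rotvec(); dp=np.array([x,y,z])-s['eef_pos']
print('turn',w.round(3),'| shift cm: now-axes',(C.T@dp*100).round(2),' goal-axes',(G.T@dp*100).round(2))
print('pos',s['eef_pos'].round(4),'gap',round(s['finger_gap'],4),'F',s['force'].round(1),'t',s['clock'],'q',s['qpos'].round(2))
E
python3 go.py .437 -.251 .22 33 0; python3 -c "
from h import *
d=snap('wrist');print(np.array(d['tool_from_camera']).round(3),d['fx'],robot.tcp_to_tips)"
```

```text
turn [-0.     0.     0.617] | shift cm: now-axes [-49.88 -69.7    3.03]  goal-axes [-81.01 -27.98   3.  ]
pos [0.2304 0.5808 0.25  ] gap 0.0855 F [1.  0.1 0.1] t 0.35 q [ 1.08  0.22  1.61 -0.    1.31 -0.11]
[[ 0.    -0.95  -0.311  0.081]
 [ 1.     0.     0.     0.   ]
 [-0.    -0.311  0.95  -0.123]
 [ 0.     0.     0.     1.   ]] 267.5166276180487 0.019
```

```bash
python3 -m pendant '0 0 0 0 0 .103;0 0 0 0 0 .103;0 0 0 0 0 .103;0 0 0 0 0 .103;0 0 0 0 0 .103;0 0 0 0 0 .103;-3.7 -1.27 0 0 0 0;-3.7 -1.27 0 0 0 0;-3.7 -1.27 0 0 0 0;-3.7 -1.27 0 0 0 0;-3.7 -1.27 0 0 0 0;-3.7 -1.27 0 0 0 0'
python3 -m pendant '-3.7 -1.27 0 0 0 0;-3.7 -1.27 0 0 0 0;-3.7 -1.27 0 0 0 0;-3.7 -1.27 0 0 0 0;-3.7 -1.27 0 0 0 0;-3.7 -1.27 0 0 0 0;-3.7 -1.27 0 0 0 0;-3.7 -1.27 0 0 0 0;-3.7 -1.27 0 0 0 0;-3.7 -1.27 0 0 0 0;-3.7 -1.27 0.5 0 0 0;-3.7 -1.27 0.5 0 0 0'
python3 go.py .437 -.251 .22 33 0
```

```text
clock: 1.4
eef_pos: [0.2873, 0.3516, 0.2504]
tcp_rot: [1.499, 2.76, 0.001]
force: [1.3, -0.4, -0.2]
finger_gap: 0.0856
grasp_force: 0.0
clock: 2.4
eef_pos: [0.4013, -0.1046, 0.2411]
tcp_rot: [1.5, 2.757, 0.001]
force: [1.2, 0.4, 1.2]
finger_gap: 0.0853
grasp_force: 0.0
turn [ 0.002  0.002 -0.002] | shift cm: now-axes [-14.23  -4.96   2.13]  goal-axes [-14.22  -4.98   2.11]
pos [ 0.4013 -0.1046  0.2411] gap 0.0853 F [1.2 0.4 1.2] t 2.4 q [-0.42 -0.25  2.09  0.    1.3  -1.  ]
```

```bash
python3 -m pendant '-3.4 -1.15 0.5 0 0 0;-3.4 -1.15 0.5 0 0 0;-3.4 -1.15 0.5 0 0 0;-3.4 -1.15 0.5 0 0 0;0 0 0 0 0 0;0 0 0 0 0 0'
cat > f.py <<'E'
from h import *
d=snap('wrist'); save(d,'w_find.png'); hsv=cv2.cvtColor(d['image'],cv2.COLOR_RGB2HSV)
m=((hsv[...,1]<45)&(hsv[...,2]>150)).astype(np.uint8)
for cc in cv2.findContours(m,cv2.RETR_EXTERNAL,cv2.CHAIN_APPROX_NONE)[0]:
    if cv2.contourArea(cc)<400: continue
    pts=np.array([onplane(d,a,b,.016)[:2] for a,b in cc[:,0]])*1000
    r=cv2.minAreaRect(pts.astype(np.float32)); print(cc[:,0].mean(0).round(),np.round(r[0],1),np.round(r[1],1),round(r[2],1))
E
python3 f.py
```

```text
clock: 2.9
eef_pos: [0.4361, -0.2428, 0.2199]
tcp_rot: [-1.504, -2.757, -0.001]
force: [-0.4, 1.1, -0.2]
finger_gap: 0.0855
grasp_force: 0.0
```

View pics/w_find.png

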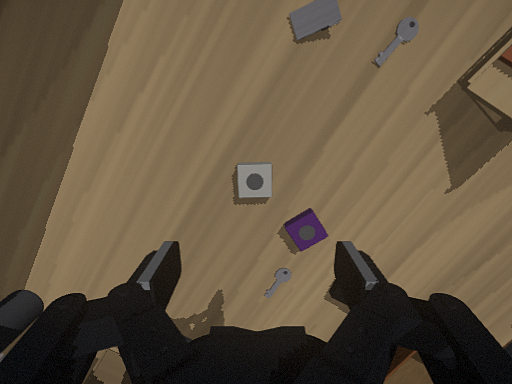

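The white finder is at (254,181), and the purple one is about 60 mm away at (306,229), clear of the finger paths. The mask needs a lower brightness threshold.

```bash
sed -i 's/>150)/>105)/; s/\[...,1\]<45/[...,1]<60/' f.py
sed -i "s/^for cc/g=np.zeros_like(m); g[145:220,215:295]=1; m*=g\nfor cc/; s/w_find/w_find2/" f.py; python3 f.py
```

```text
[254. 181.] [ 439.4 -255.5] [43.7 42.8] 33.8
```

```bash
python3 go.py .4395 -.2555 .022 33.8 0
```

```text
turn [ 0.    -0.001 -0.015] | shift cm: now-axes [-1.46 -0.5  19.81]  goal-axes [-1.43 -0.52 19.82]
pos [ 0.4359 -0.2407  0.2202] gap 0.0854 F [-0.7  0.7  0.1] t 3.0 q [-0.65 -0.03  1.94  0.    1.23 -1.22]
```

```bash
python3 -m pendant '-.7 -.25 3 0 0 -.015;-.7 -.25 3.5 0 0 0;0 0 3.5 0 0 0;0 0 0 0 0 0;0 0 0 0 0 0;0 0 0 0 0 0'
cat > f2.py <<'E'
from h import *
d=snap('wrist'); save(d,'w_f3.png'); hsv=cv2.cvtColor(d['image'],cv2.COLOR_RGB2HSV)
u0,v0=proj(d,[.4395,-.2555,.016]); print(u0,v0)
m=((hsv[...,1]<60)&(hsv[...,2]>95)).astype(np.uint8); g=np.zeros_like(m); g[max(0,int(v0)-50):int(v0)+50,int(u0)-50:int(u0)+50]=1; m*=g
cc=max(cv2.findContours(m,cv2.RETR_EXTERNAL,cv2.CHAIN_APPROX_NONE)[0],key=cv2.contourArea)
for z in (.017,):
    pts=np.array([onplane(d,a,b,z)[:2] for a,b in cc[:,0]])*1000
    r=cv2.minAreaRect(pts.astype(np.float32)); print(np.round(r[0],1),np.round(r[1],1),round(r[2],1))
E
python3 f2.py; python3 go.py .4395 -.2555 .022 33.8 0
```

```text
clock: 3.5
eef_pos: [0.4407, -0.2555, 0.1221]
tcp_rot: [1.477, 2.77, -0.0]
force: [0.7, -0.5, 0.6]
finger_gap: 0.0857
grasp_force: 0.0
256.4219526563719 195.64815850513037
[ 438.7 -254. ] [43.7 46.6] 33.9
turn [0.002 0.004 0.001] | shift cm: now-axes [ 0.21 -0.13 10.11]  goal-axes [ 0.17 -0.12 10.11]
pos [ 0.4414 -0.2563  0.1231] gap 0.0853 F [ 0.4 -0.5  1. ] t 3.55 q [-0.66  0.12  1.98  0.    1.03 -1.25]
```

```bash
python3 -m pendant '.2 -.1 3 0 0 0;0 0 3 0 0 0;0 0 2.5 0 0 0;0 0 1.5 0 0 0;0 0 0 0 0 0;0 0 0 0 0 0'; python3 -m pendant '0 0 0 0 0 0;0 0 0 0 0 0;0 0 0 0 0 0;0 0 0 0 0 0;0 0 0 0 0 0;0 0 0 0 0 0;0 0 0 0 0 0;0 0 0 0 0 0' 255; python3 - <<'E'
from h import *
d=snap('wrist'); cv2.imwrite('pics/g1.png',cv2.resize(d['image'][150:384,90:430],None,fx=2,fy=2)[...,::-1])
E
```

```text
clock: 4.05
eef_pos: [0.439, -0.2554, 0.0219]
tcp_rot: [1.478, 2.77, -0.001]
force: [-1.0, -0.7, 1.4]
finger_gap: 0.0853
grasp_force: 0.0
clock: 4.72
eef_pos: [0.4394, -0.256, 0.0223]
tcp_rot: [1.478, 2.768, -0.001]
force: [-0.2, 0.8, 6.5]
finger_gap: 0.0425
grasp_force: 62.9
```

View pics/g1.png

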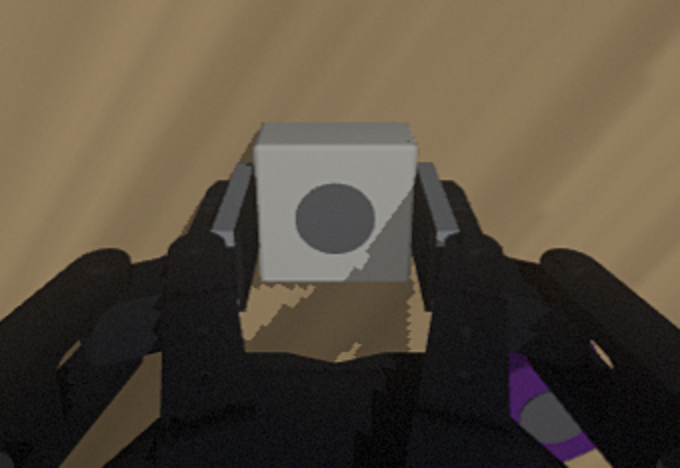

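Both pads grip the finder (face at crop 255–415 × 145–280) and it looks square. I'll lift it and measure its pose in the tool frame.

```bash
python3 -m pendant '0 0 -2 0 0 0;0 0 -4 0 0 0;0 0 -4 0 0 0;0 0 -4 0 0 0;0 0 -2 0 0 0;0 0 0 0 0 0;0 0 0 0 0 0'
cat > g.py <<'E'
from h import *
d=snap('wrist'); hsv=cv2.cvtColor(d['image'],cv2.COLOR_RGB2HSV); d['T']=np.array(d['tool_from_camera']); P=cloud(d)
m=((hsv[...,1]<70)&(hsv[...,2]>60)).astype(np.uint8); m[:205]=0; m[300:]=0; m[:,:190]=0; m[:,325:]=0
q=P[(m>0)]; q=q[(abs(q[:,0])<.03)&(abs(q[:,1])<.022)&(q[:,2]<.06)&(q[:,2]>-.03)]
h,e=np.histogram(q[:,2],bins=np.arange(-.02,.04,.002)); print([(round(a*1000),b) for a,b in zip(e,h) if b])
z0=np.median(q[:,2]); t=q[abs(q[:,2]-z0)<.003]; c=t.mean(0); n=np.linalg.svd(t-c,full_matrices=False)[2][2]
print('top z',z0,'n',(n*np.sign(n[2])).round(3),'x',np.percentile(t[:,0],[1,99]),'y',np.percentile(t[:,1],[1,99]))
rr=P[(abs(P[...,0])<.012)&(abs(abs(P[...,1])-.026)<.006)&(P[...,2]<.05)&(P[...,2]>-.02)]; print('finger max z',np.percentile(rr[:,2],[50,90,99]) if len(rr) else None)
E
python3 g.py; python3 go.py .6386 .1081 .18 81.1 1
```

```text
clock: 5.35
eef_pos: [0.4388, -0.2555, 0.1824]
tcp_rot: [1.478, 2.768, -0.001]
force: [-0.3, -0.1, -1.4]
finger_gap: 0.0424
grasp_force: 62.0
[(2, np.int64(272)), (4, np.int64(4776)), (6, np.int64(435)), (8, np.int64(126)), (10, np.int64(117)), (12, np.int64(111)), (14, np.int64(107)), (16, np.int64(103)), (18, np.int64(98)), (20, np.int64(65)), (22, np.int64(1))]
top z 0.0051967403853283856 n [-0.007 -0.001  1.   ] x [-0.02131938  0.02135295] y [-0.02140598  0.02059638]
finger max z [-0.00773309  0.00578857  0.01282663]
turn [-0.202 -0.46  -0.809] | shift cm: now-axes [1.895e+01 3.688e+01 2.000e-02]  goal-axes [-12.58  38.94   6.71]
pos [ 0.4375 -0.2545  0.1802] gap 0.0426 F [ 0.5  0.5 -1.3] t 5.4 q [-0.67  0.04  1.95 -0.    1.15 -1.26]
```

```bash
python3 -m pendant '0 0 0 -.0253 -.0575 -.101;0 0 0 -.0253 -.0575 -.101;0 0 0 -.0253 -.0575 -.101;0 0 0 -.0253 -.0575 -.101;0 0 0 -.0253 -.0575 -.101;0 0 0 -.0253 -.0575 -.101;0 0 0 -.0253 -.0575 -.101;0 0 0 -.0253 -.0575 -.101;0 0 0 0 0 0'; python3 go.py .583 .1167 .165 81.1 1
```

```text
clock: 6.15
eef_pos: [0.4347, -0.2525, 0.1756]
tcp_rot: [0.24, 2.662, -0.04]
force: [-1.4, 0.3, -0.9]
finger_gap: 0.0424
grasp_force: 62.0
turn [ 0.001 -0.019 -0.025] | shift cm: now-axes [-6.53 38.94  5.04]  goal-axes [-7.4  38.77  5.14]
pos [ 0.4347 -0.2525  0.1756] gap 0.0424 F [-1.4  0.3 -0.9] t 6.15 q [-0.83 -0.2   2.24  0.42  0.76 -2.48]
```

```bash
python3 -m pendant '-.65 3.88 .5 0 0 0;-.65 3.88 .5 0 0 0;-.65 3.88 .5 0 0 0;-.65 3.88 .5 0 0 0;-.65 3.88 .5 0 0 0;-.65 3.88 .5 0 0 0;-.65 3.88 .5 0 0 0;-.65 3.88 .5 0 0 0;-.65 3.88 .5 0 0 0;-.65 3.88 .5 0 0 0;0 0 0 0 0 0;0 0 0 0 0 0'; python3 go.py .583 .1167 .165 81.1 1
python3 - <<'E'
from h import *
d=snap('wrist'); save(d,'st1.png')
for p in ([.6386,.1081,.0553],[.6288,.0401,.0557]): print(proj(d,p))
E
```

```text
clock: 7.15
eef_pos: [0.5851, 0.1158, 0.1665]
tcp_rot: [0.236, 2.66, -0.047]
force: [0.4, -0.6, -0.1]
finger_gap: 0.0422
grasp_force: 62.0
turn [-0.003 -0.016 -0.021] | shift cm: now-axes [0.27 0.06 0.03]  goal-axes [0.27 0.06 0.03]
pos [0.5851 0.1158 0.1665] gap 0.0422 F [ 0.4 -0.6 -0.1] t 7.15 q [ 0.14  0.04  2.05 -0.24  0.62 -1.09]
(np.float64(257.9474435964615), np.float64(188.35415842121452))
(np.float64(187.30240645242154), np.float64(190.5977447554871))
```

View pics/st1.png

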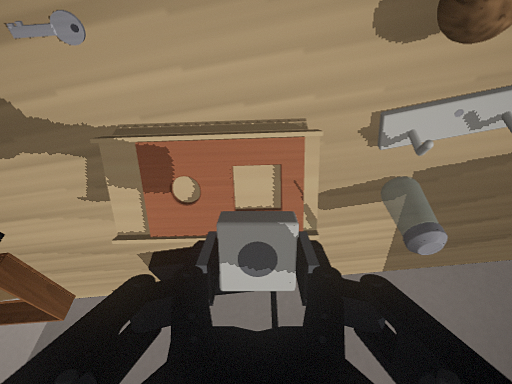

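The pocket is at (257,187) and the hollow at (186,189), within a pixel or two of the side-camera estimate. I'll refine the plate frame from this view.

```bash
cat > p.py <<'E'
from h import *
t=np.radians(28)
d=snap('wrist'); P=cloud(d); hsv=cv2.cvtColor(d['image'],cv2.COLOR_RGB2HSV)
m=((hsv[...,0]<12)&(hsv[...,1]>130)).astype(np.uint8); m[:120]=0;m[260:]=0;m[:,:90]=0;m[:,330:]=0
q=P[cv2.erode(m,np.ones((3,3)))>0]; q=q[~np.isnan(q[:,0])]; c=np.median(q,0); q=q[np.linalg.norm(q-c,axis=1)<.1]
for _ in range(4):
    c=q.mean(0); n=np.linalg.svd(q-c,full_matrices=False)[2][2]; n*=np.sign(n[2]); q=q[abs((q-c)@n)<.004]
print('c',c.round(4),'n',n.round(4),'tilt',np.degrees(np.arccos(n[2])),'yaw',np.degrees(np.arctan2(-n[1],-n[0])))
yaw=np.radians(-8.9); n=np.array([-np.sin(t)*np.cos(yaw),-np.sin(t)*np.sin(yaw),np.cos(t)])
ex=np.array([np.cos(yaw)*np.cos(t),np.sin(yaw)*np.cos(t),np.sin(t)]); ey=np.cross(n,ex)
cs,hi=cv2.findContours(m,cv2.RETR_CCOMP,cv2.CHAIN_APPROX_NONE)
ref=np.array([.6386,.1081,.0553])
print('plane offset of ref (mm)',(ref-c)@n*1000)
for k,cc in enumerate(cs):
    if len(cc)<30: continue
    pts=np.array([onplane(d,a,b,n=n,p=c) for a,b in cc[:,0]]); l=np.c_[(pts-ref)@ex,(pts-ref)@ey]*1000
    r=cv2.minAreaRect(l.astype(np.float32)); print(len(cc),hi[0,k,3],'loc',np.round(r[0],1),np.round(r[1],1),round(r[2],1),'ext x',l[:,0].min().round(1),l[:,0].max().round(1),'y',l[:,1].min().round(1),l[:,1].max().round(1),'w',(c+((r[0][0]*ex+r[0][1]*ey)/1000)+n*0).round(4))
E
python3 p.py
```

```text
c [0.6222 0.0647 0.0512] n [-0.4646  0.0657  0.8831] tilt 27.981886867412854 yaw -8.044790583068815
plane offset of ref (mm) -0.8224308974462289
537 -1 loc [  0.3 -34.2] [ 96.3 155.3] 0.6 ext x -48.7 48.8 y -112.2 43.9 w [0.6171 0.0309 0.0513]
83 11 loc [ -0.7 -69.9] [29.6 27.6] 30.7 ext x -14.5 15.0 y -84.1 -55.8 w [ 0.6107 -0.0043  0.0508]
182 11 loc [-1.2 -1.3] [46.9 47.5] 0.4 ext x -24.6 22.1 y -25.2 22.5 w [0.6209 0.0635 0.0506]
```

```bash
sed -i 's/-8\.9/-8.4/g' go.py; python3 go.py .6253 .1094 .0796 81.6 1
```

```text
turn [-0.009 -0.017 -0.031] | shift cm: now-axes [0.31 0.3  9.61]  goal-axes [0.46 0.23 9.6 ]
pos [0.5844 0.1131 0.1665] gap 0.0421 F [ 0.3 -0.9 -0.6] t 7.25 q [ 0.14  0.03  2.05 -0.24  0.62 -1.09]
```

```bash
python3 -m pendant '0 0 0 -.009 -.017 -.031;.2 .1 2 0 0 0;.2 .1 2.5 0 0 0;0 0 2.5 0 0 0;0 0 0 0 0 0;0 0 0 0 0 0;0 0 0 0 0 0' >/dev/null; python3 go.py .6253 .1094 .0796 81.6 1; python3 p.py; python3 go.py .6253 .1094 .0796 81.6 1;python3 -m pendant '0 0 0 0 0 0'; python3 go.py .6253 .1094 .0796 81.6 1
```

```text
turn [ 0.001  0.004 -0.002] | shift cm: now-axes [0.3  0.11 2.74]  goal-axes [0.29 0.12 2.75]
pos [0.6149 0.1098 0.1052] gap 0.0427 F [-0.   0.7 -0.6] t 7.8333 q [ 0.12  0.19  2.03 -0.28  0.46 -1.08]
c [0.616  0.0654 0.0479] n [-0.4634  0.0658  0.8837] tilt 27.907577373939763 yaw -8.079476005449136
plane offset of ref (mm) -0.835118535969958
727 -1 loc [ -6.5 -34.1] [ 82.5 155.2] 0.8 ext x -48.1 35.2 y -112.2 43.8 w [0.6051 0.0326 0.0448]
103 2 loc [ -1.3 -69.4] [28.7 25.7] 40.2 ext x -15.1 12.2 y -83.1 -55.5 w [ 0.6041 -0.003   0.0473]
turn [ 0.001  0.006 -0.001] | shift cm: now-axes [0.4  0.06 2.81]  goal-axes [0.39 0.06 2.81]
pos [0.6155 0.1102 0.1062] gap 0.0422 F [ 0.3 -0.1  0.3] t 7.8833 q [ 0.12  0.19  2.03 -0.28  0.46 -1.08]
clock: 7.97
eef_pos: [0.6159, 0.1107, 0.1069]
tcp_rot: [0.194, 2.64, -0.046]
force: [1.0, 0.5, -0.8]
finger_gap: 0.0425
grasp_force: 62.0
turn [ 0.002  0.007 -0.001] | shift cm: now-axes [0.46 0.   2.85]  goal-axes [0.44 0.01 2.85]
pos [0.6159 0.1107 0.1069] gap 0.0425 F [ 1.   0.5 -0.8] t 7.9667 q [ 0.12  0.19  2.03 -0.28  0.46 -1.08]
```

```bash
python3 -m pendant '.2 .05 1.2 0 .005 0;.2 0 1.2 0 0 0;0 0 .2 0 0 0;0 0 0 0 0 0;0 0 0 0 0 0' >/dev/null; for i in 1 2 3; do python3 -m pendant '0 0 0 0 0 0'>/dev/null; python3 go.py .6308 .1085 .069 81.6 1; done
python3 - <<'E'
from h import *
d=snap('wrist'); cv2.imwrite('pics/h1.png',cv2.resize(d['image'][100:300,150:390],None,fx=3,fy=3)[...,::-1])
E
```

```text
turn [0.002 0.001 0.   ] | shift cm: now-axes [-0.01 -0.11  1.4 ]  goal-axes [-0.01 -0.1   1.4 ]
pos [0.6244 0.1105 0.0813] gap 0.0425 F [ 1.  -1.5 -0.4] t 8.4667 q [ 0.12  0.25  2.01 -0.3   0.42 -1.06]
turn [0.002 0.001 0.   ] | shift cm: now-axes [-0.02 -0.1   1.39]  goal-axes [-0.02 -0.1   1.39]
pos [0.6243 0.1105 0.0811] gap 0.0426 F [-0.3 -0.   0.4] t 8.55 q [ 0.12  0.25  2.01 -0.3   0.42 -1.06]
turn [0.002 0.    0.001] | shift cm: now-axes [-0.04 -0.1   1.37]  goal-axes [-0.04 -0.1   1.37]
pos [0.6242 0.1104 0.0809] gap 0.0423 F [-0.1  0.  -0.5] t 8.6333 q [ 0.12  0.25  2.01 -0.3   0.42 -1.06]
```

View pics/h1.png

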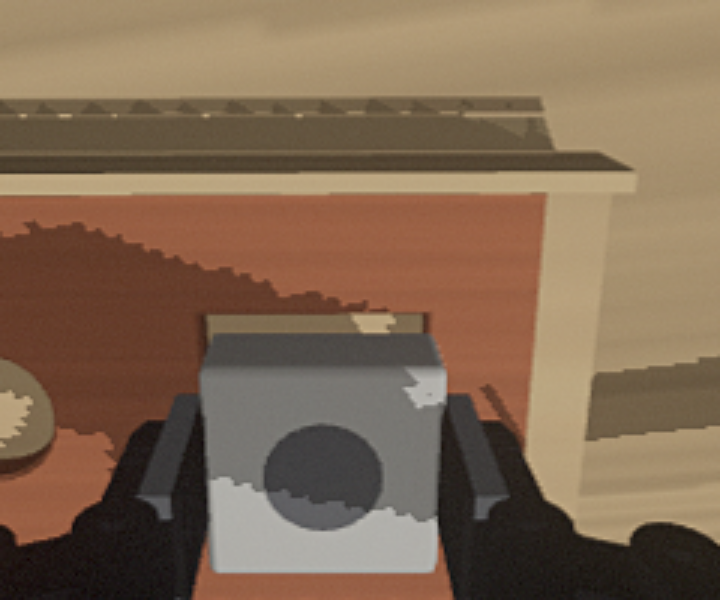

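The finder hovers over the pocket. Its lower front edge is at crop (207–440, 335) and the pocket's far edge at (205–427, 315), so the finder must go about 1.2 mm towards tool −y. I'll work out the x gap from the pixel rows.

```bash
python3 - <<'E'
from h import *
d=snap('wrist'); d['T']=np.array(d['tool_from_camera'])
f=lambda a,b:(150+a/3,100+b/3)
for nm,p,z in [('pocketfarL',(205,315),.0275),('pocketfarR',(428,315),.0275),('finder botL',(207,335),.021),('finder botR',(440,335),.021),('finder topL',(207,368),.007),('finder topR',(440,368),.007)]:
    print(nm,(onplane(d,*f(*p),z=z)*1000).round(1))
E
```

```text
pocketfarL [ 22.5 -23.2  27.5]
pocketfarR [22.5 21.7 27.5]
finder botL [ 20.9 -22.   21. ]
finder botR [20.8 23.3 21. ]
finder topL [ 20.3 -20.1   7. ]
finder topR [20.3 21.3  7. ]
```

```bash
python3 -m pendant '-.03 -.12 0 0 0 0;0 0 .2 0 0 0;0 0 .2 0 0 0;0 0 .1 0 0 0;0 0 0 0 0 0;0 0 0 0 0 0'; python3 go.py .6308 .1085 .069 81.6 1
```

```text
clock: 9.23
eef_pos: [0.6262, 0.1087, 0.0755]
tcp_rot: [0.193, 2.648, -0.046]
force: [-0.3, 0.7, -0.2]
finger_gap: 0.0422
grasp_force: 62.0
turn [ 0.002 -0.001  0.   ] | shift cm: now-axes [-0.1   0.05  0.79]  goal-axes [-0.09  0.05  0.79]
pos [0.6262 0.1087 0.0755] gap 0.0422 F [-0.3  0.7 -0.2] t 9.2333 q [ 0.12  0.26  2.01 -0.3   0.42 -1.06]
```

```bash
python3 -m pendant '0 0 .1 0 0 0;0 0 .1 0 0 0;0 0 .1 0 0 0;0 0 0 0 0 0;0 0 0 0 0 0'; python3 go.py .6308 .1085 .069 81.6 1
```

```text
clock: 9.65
eef_pos: [0.6276, 0.1085, 0.073]
tcp_rot: [0.193, 2.648, -0.046]
force: [0.1, 0.4, -0.2]
finger_gap: 0.0424
grasp_force: 62.0
turn [ 0.002 -0.001  0.   ] | shift cm: now-axes [-0.09  0.04  0.5 ]  goal-axes [-0.09  0.04  0.5 ]
pos [0.6276 0.1085 0.073 ] gap 0.0424 F [ 0.1  0.4 -0.2] t 9.65 q [ 0.11  0.27  2.   -0.3   0.41 -1.06]
```

```bash
python3 -m pendant '0 0 .1 0 0 0;0 0 .1 0 0 0;0 0 .1 0 0 0;0 0 0 0 0 0;0 0 0 0 0 0';python3 -m pendant '0 0 .1 0 0 0;0 0 .1 0 0 0;0 0 0 0 0 0;0 0 0 0 0 0'; python3 go.py .6308 .1085 .069 81.6 1
```

```text
clock: 10.07
eef_pos: [0.6287, 0.1084, 0.0713]
tcp_rot: [0.193, 2.648, -0.047]
force: [-7.4, 0.9, 9.6]
finger_gap: 0.0424
grasp_force: 68.6
clock: 10.4
eef_pos: [0.6289, 0.1085, 0.0712]
tcp_rot: [0.194, 2.649, -0.048]
force: [-22.0, 0.4, 26.3]
finger_gap: 0.0426
grasp_force: 80.6
turn [ 0.    -0.002  0.001] | shift cm: now-axes [-0.06  0.03  0.29]  goal-axes [-0.06  0.03  0.29]
pos [0.6289 0.1085 0.0712] gap 0.0426 F [-22.    0.4  26.3] t 10.4 q [ 0.12  0.27  2.   -0.31  0.41 -1.06]
```

```bash
python3 -m pendant '0 0 -.15 0 0 0;0 0 -.0 0 0 0;0 0 0 0 0 0' >/dev/null; python3 -m pendant '0 0 0 0 0 0;0 0 0 0 0 0;0 0 0 0 0 0;0 0 0 0 0 0;0 0 0 0 0 0' 0; python3 -m pendant '0 0 -2 0 0 0;0 0 -3 0 0 0;0 0 -3 0 0 0;0 0 0 0 0 0;0 0 0 0 0 0' 0
cat > z.py <<'E'
from h import *
d=snap('wrist'); P=cloud(d)
t=np.radians(28);yaw=np.radians(-8.4); n=np.array([-np.sin(t)*np.cos(yaw),-np.sin(t)*np.sin(yaw),np.cos(t)])
ex=np.array([np.cos(yaw)*np.cos(t),np.sin(yaw)*np.cos(t),np.sin(t)]); ey=np.cross(n,ex)
o=np.array([.6378,.1075,.0558]); L=np.stack([(P-o)@ex,(P-o)@ey,(P-o)@n],-1)*1000; np.nan_to_num(L,copy=False,nan=999)
top=(abs(L[...,0])<18)&(abs(L[...,1])<18)&(abs(L[...,2])<30)
pl=(abs(L[...,0])<40)&(L[...,1]<-28)&(L[...,1]>-50)&(abs(L[...,2])<8)
for nm,m in(('plate',pl),('top',top)):
    q=L[m]; A=np.c_[q[:,:2],np.ones(len(q))]; s=np.linalg.lstsq(A,q[:,2],rcond=None)[0]; s=np.linalg.lstsq(A[abs(q[:,2]-A@s)<2],q[abs(q[:,2]-A@s)<2,2],rcond=None)[0]; print(nm,len(q),'slope',s[:2].round(3),'h',s[2].round(2))
import sys; save(d,sys.argv[1])
E
python3 z.py r1.png
```

```text
clock: 11.07
eef_pos: [0.6293, 0.1082, 0.0697]
tcp_rot: [0.193, 2.648, -0.046]
force: [-0.3, -0.5, -0.2]
finger_gap: 0.0858
grasp_force: 0.0
clock: 11.48
eef_pos: [0.5934, 0.114, 0.1431]
tcp_rot: [0.193, 2.643, -0.045]
force: [0.1, 0.9, -0.4]
finger_gap: 0.0855
grasp_force: 0.0
plate 2162 slope [-0.001  0.005] h 0.48
top 1713 slope [-0.001  0.006] h 10.61
```

View pics/r1.png

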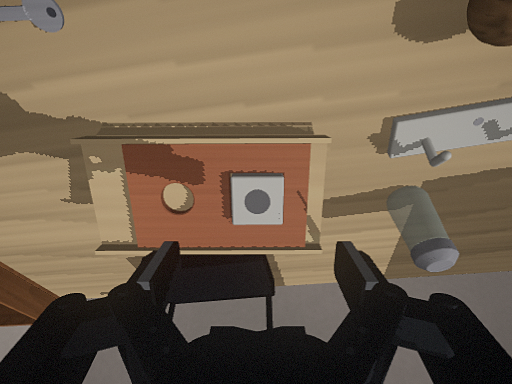

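The finder is home: its top is 10.1 mm above the plate and parallel to it. The hollow is at (178,197) here. Now the ball.

```bash
python3 p.py | grep -v "^c"; python3 go.py .447 .266 .17 125 0
```

```text
plane offset of ref (mm) -0.869633457227052
37 -1 loc [ 47.3 -78.4] [6.2 8.7] 61.9 ext x 42.9 52.4 y -82.5 -75.5 w [ 0.6575 -0.0141  0.0763]
574 -1 loc [  1.  -34.1] [ 97.3 155.6] 0.9 ext x -48.4 50.2 y -112.0 44.3 w [0.6239 0.036  0.0545]
88 30 loc [ -1.2 -69.6] [28.4 27.4] 20.2 ext x -15.1 12.8 y -83.9 -55.8 w [0.6165 0.0012 0.0535]
208 30 loc [ 0.9 -0.5] [50.6 48.6] 0.3 ext x -24.5 26.3 y -24.9 23.8 w [0.6291 0.0692 0.0545]
turn [-0.183  0.463 -0.741] | shift cm: now-axes [ 13.23  12.99 -10.38]  goal-axes [ 3.12 20.8  -3.  ]
pos [0.5919 0.1135 0.14  ] gap 0.0856 F [-0.2  0.3 -0. ] t 11.5833 q [ 0.13  0.09  2.06 -0.25  0.54 -1.1 ]
```

```bash
python3 -m pendant '2.2 2.17 -1.73 0 0 0;2.2 2.17 -1.73 0 0 0;2.2 2.17 -1.73 0 0 0;2.2 2.17 -1.73 0 0 0;2.2 2.17 -1.73 0 0 0;2.2 2.17 -1.73 0 0 0' 0 >/dev/null; python3 -m pendant '0 0 0 -.0229 .0579 -.0926;0 0 0 -.0229 .0579 -.0926;0 0 0 -.0229 .0579 -.0926;0 0 0 -.0229 .0579 -.0926;0 0 0 -.0229 .0579 -.0926;0 0 0 -.0229 .0579 -.0926;0 0 0 -.0229 .0579 -.0926;0 0 0 -.0229 .0579 -.0926;0 0 0 0 0 0;0 0 0 0 0 0'
cat > b.py <<'E'
from h import *
import sys
d=snap('wrist'); P=cloud(d); save(d,sys.argv[1])
c=np.array([.447,.266,.019])
for _ in range(6):
    q=P.reshape(-1,3); q=q[(np.linalg.norm(q-c,axis=1)<.026)&(q[:,2]>.012)]
    # fixed radius 19 mm, z=19 mm: solve x,y
    from scipy.optimize import least_squares
    s=least_squares(lambda p:np.linalg.norm(q-np.array([p[0],p[1],.019]),axis=1)-.019,c[:2]); c=np.r_[s.x,.019]
print('ball depthfit',c.round(4),len(q),'rms',np.sqrt((s.fun**2).mean()),'zmax',np.percentile(q[:,2],98))
print('px',proj(d,c))
E
python3 b.py b1.png; python3 go.py .447 .266 .027 125 0
```

```text
clock: 12.92
eef_pos: [0.4477, 0.2658, 0.1688]
tcp_rot: [-0.913, 2.997, -0.003]
force: [0.3, -0.4, -0.1]
finger_gap: 0.0857
grasp_force: 0.0
ball depthfit [0.4466 0.2699 0.019 ] 986 rms 0.0008493649120599956 zmax 0.037185233619855824
px (np.float64(260.84478148319363), np.float64(182.85540059457736))
turn [-0.005  0.008 -0.019] | shift cm: now-axes [ 0.1   0.09 14.19]  goal-axes [-1.000e-02  2.000e-02  1.419e+01]
pos [0.447  0.2658 0.1689] gap 0.0853 F [ 0.1  0.1 -1.3] t 12.9667 q [ 0.4   0.08  1.93 -0.    1.12 -1.76]
```

View pics/b1.png

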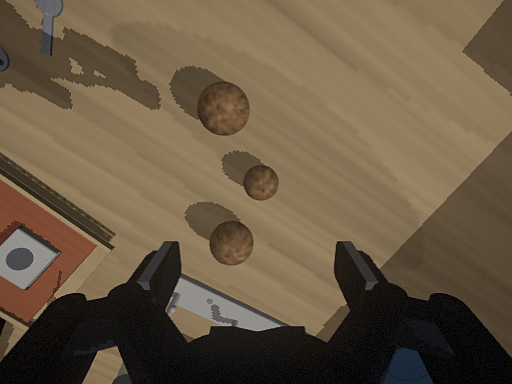

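The small ball is at (261,183), with the larger ones at (223,108) and (231,243). The fingers come down left and right of it, clear of both.

```bash
python3 -m pendant '.35 .3 2 0 0 0;0 0 3 0 0 0;0 0 3 0 0 0;0 0 0 0 0 0;0 0 0 0 0 0;0 0 0 0 0 0' >/dev/null; python3 b.py b2.png;  python3 go.py .4466 .2697 .027 125 0;  python3 -m pendant '0 0 0 0 0 0'>/dev/null; python3 go.py .4466 .2697 .027 125 0
```

```text
ball depthfit [0.4469 0.2699 0.019 ] 1802 rms 0.0007791235957078728 zmax 0.037244649204063396
px (np.float64(257.4457058504262), np.float64(214.0282889981876))
turn [-0.005  0.013 -0.016] | shift cm: now-axes [-0.18  0.12  6.55]  goal-axes [-0.26  0.08  6.54]
pos [0.4449 0.2675 0.0924] gap 0.0852 F [-0.3  0.4  0.6] t 13.5167 q [ 0.41  0.18  1.98 -0.    0.96 -1.76]
turn [-0.006  0.014 -0.016] | shift cm: now-axes [-0.12  0.14  6.59]  goal-axes [-0.21  0.1   6.59]
pos [0.4454 0.2677 0.0929] gap 0.0854 F [0.9 0.4 0.1] t 13.6 q [ 0.41  0.18  1.98 -0.    0.96 -1.76]
```

```bash
python3 -m pendant '-.2 .1 1.5 0 .013 0;0 0 2 0 0 0;0 0 2 0 0 0;0 0 1 0 0 0;0 0 0 0 0 0;0 0 0 0 0 0'; python3 -m pendant '0 0 0 0 0 0;0 0 0 0 0 0;0 0 0 0 0 0;0 0 0 0 0 0;0 0 0 0 0 0;0 0 0 0 0 0;0 0 0 0 0 0;0 0 0 0 0 0' 255;  python3 -m pendant '0 0 -2 0 0 0;0 0 -4 0 0 0;0 0 -4 0 0 0;0 0 -4 0 0 0;0 0 0 0 0 0;0 0 0 0 0 0'; python3 - <<'E'
from h import *
from scipy.optimize import least_squares
d=snap('wrist'); save(d,'b3.png'); hsv=cv2.cvtColor(d['image'],cv2.COLOR_RGB2HSV); d['T']=np.array(d['tool_from_camera']); P=cloud(d).reshape(-1,3)
q=P[(np.linalg.norm(P-[0,0,.008],axis=1)<.021)&(abs(P[:,1])<.015)]
s=least_squares(lambda p:np.linalg.norm(q-p,axis=1)-.019,[0,0,.008]); print(len(q),'ball in tool',s.x.round(4),np.abs(s.fun).mean())
E
python3 go.py .6085 .0416 .0913 81.6 1
```

```text
clock: 14.1
eef_pos: [0.4454, 0.2687, 0.0262]
tcp_rot: [0.92, -3.002, 0.008]
force: [-0.0, -0.6, 0.7]
finger_gap: 0.0855
grasp_force: 0.0
clock: 14.77
eef_pos: [0.4462, 0.269, 0.0268]
tcp_rot: [-0.921, 3.003, -0.008]
force: [-0.4, -0.2, 6.5]
finger_gap: 0.0347
grasp_force: 59.4
clock: 15.27
eef_pos: [0.4473, 0.2704, 0.169]
tcp_rot: [-0.919, 2.998, -0.007]
force: [-0.2, 0.4, 0.7]
finger_gap: 0.035
grasp_force: 59.8
3394 ball in tool [-0.0011  0.0009  0.009 ] 0.00036071793909274994
turn [ 0.176 -0.466  0.728] | shift cm: now-axes [ -0.75 -27.98   7.64]  goal-axes [-13.67 -20.16  15.76]
pos [0.4453 0.2695 0.1663] gap 0.0347 F [-0.3  0.  -1.3] t 15.3167 q [ 0.41  0.09  1.93 -0.01  1.13 -1.75]
```

```bash
python3 -m pendant '-.1 -4 .3 0 0 0;-.1 -4 .3 0 0 0;-.1 -4 .3 0 0 0;-.1 -4 .3 0 0 0;-.1 -4 .3 0 0 0;-.1 -4 .3 0 0 0;-.1 -4 .3 0 0 0' >/dev/null; python3 -m pendant '0 0 0 .022 -.0583 .091;0 0 0 .022 -.0583 .091;0 0 0 .022 -.0583 .091;0 0 0 .022 -.0583 .091;0 0 0 .022 -.0583 .091;0 0 0 .022 -.0583 .091;0 0 0 .022 -.0583 .091;0 0 0 .022 -.0583 .091;0 0 0 0 0 0;0 0 0 0 0 0'; python3 go.py .6085 .0416 .0913 81.6 1
```

```text
clock: 16.73
eef_pos: [0.6048, 0.0417, 0.1422]
tcp_rot: [0.19, 2.655, -0.05]
force: [1.0, 0.2, 0.1]
finger_gap: 0.0352
grasp_force: 59.9
turn [-0.001 -0.008  0.004] | shift cm: now-axes [2.03 0.06 4.68]  goal-axes [2.07 0.05 4.67]
pos [0.6048 0.0417 0.1422] gap 0.0352 F [1.  0.2 0.1] t 16.7333 q [-0.02  0.08  2.06 -0.12  0.53 -1.36]
```

```bash
python3 -m pendant '.7 0 1.5 0 0 0;.7 0 1.5 0 0 0;.7 0 1.6 0 0 0;0 0 0 0 0 0;0 0 0 0 0 0;0 0 0 0 0 0'>/dev/null; python3 go.py .6174 .0403 .0745 81.6 1; python3 -m pendant '0 0 .5 0 0 0;0 0 .5 0 0 0;0 0 .4 0 0 0;0 0 .2 0 0 0;0 0 0 0 0 0;0 0 0 0 0 0'; python3 go.py .6174 .0403 .0745 81.6 1
```

```text
turn [-0.001 -0.     0.001] | shift cm: now-axes [0.48 0.06 2.16]  goal-axes [0.48 0.06 2.16]
pos [0.6115 0.0406 0.0958] gap 0.0349 F [ 1.7  0.7 -0.2] t 17.2333 q [-0.02  0.17  2.07 -0.15  0.42 -1.33]
clock: 17.73
eef_pos: [0.6181, 0.0397, 0.0811]
tcp_rot: [0.195, 2.648, -0.049]
force: [-0.0, 0.2, -0.7]
finger_gap: 0.0346
grasp_force: 59.9
turn [-0.001 -0.001  0.   ] | shift cm: now-axes [0.38 0.05 0.54]  goal-axes [0.38 0.05 0.54]
pos [0.6181 0.0397 0.0811] gap 0.0346 F [-0.   0.2 -0.7] t 17.7333 q [-0.02  0.21  2.05 -0.15  0.39 -1.32]
```

```bash
python3 -m pendant '.4 0 .2 0 0 0;0 0 .15 0 0 0;0 0 .1 0 0 0;0 0 0 0 0 0;0 0 0 0 0 0'; python3 go.py .6174 .0403 .0745 81.6 1;
```

```text
clock: 18.15
eef_pos: [0.6167, 0.0399, 0.0753]
tcp_rot: [0.195, 2.647, -0.049]
force: [0.2, -0.3, -0.2]
finger_gap: 0.0352
grasp_force: 59.9
turn [-0.001 -0.001  0.   ] | shift cm: now-axes [-0.01  0.05  0.1 ]  goal-axes [-0.01  0.05  0.1 ]
pos [0.6167 0.0399 0.0753] gap 0.0352 F [ 0.2 -0.3 -0.2] t 18.15 q [-0.02  0.22  2.06 -0.16  0.38 -1.31]
```

```bash
python3 -m pendant '0 .03 .1 0 0 0;0 0 0 0 0 0;0 0 0 0 0 0' | grep force; python3 -m pendant '0 0 .1 0 0 0;0 0 0 0 0 0;0 0 0 0 0 0'| grep force;python3 go.py .6174 .0403 .0745 81.6 1;
```

```text
force: [-0.9, -1.2, 1.0]
grasp_force: 59.9
force: [-2.4, -2.4, 3.4]
grasp_force: 60.4
turn [-0.001 -0.     0.   ] | shift cm: now-axes [ 0.04  0.05 -0.07]  goal-axes [ 0.04  0.05 -0.07]
pos [0.618  0.0397 0.0741] gap 0.0349 F [-2.4 -2.4  3.4] t 18.65 q [-0.02  0.23  2.06 -0.16  0.38 -1.31]
```

```bash
python3 -m pendant '0 0 0 0 0 0;0 0 0 0 0 0;0 0 0 0 0 0' 130|grep -E 'force|gap'; python3 -m pendant '0 0 0 0 0 0;0 0 0 0 0 0;0 0 0 0 0 0' 95|grep -E 'force|gap'; python3 -m pendant '0 0 -1 0 0 0;0 0 -1.5 0 0 0;0 0 -2.5 0 0 0;0 0 -3 0 0 0;0 0 -3 0 0 0;0 0 0 0 0 0;0 0 0 0 0 0'; python3 z.py e1.png; python3 - <<'E'
from h import *
d=cv2.imread('pics/e1.png'); s=snap('side')
P=cloud(s); t=np.radians(28);yaw=np.radians(-8.4); n=np.array([-np.sin(t)*np.cos(yaw),-np.sin(t)*np.sin(yaw),np.cos(t)])
c=np.array([.6271,.0388,.0559])+n*.012; print('expected ball',c.round(4))
w=snap('wrist'); P=cloud(w).reshape(-1,3); q=P[(np.linalg.norm(P-c,axis=1)<.03)&((P-c)@n>0)]
from scipy.optimize import least_squares
r=least_squares(lambda p:np.linalg.norm(q-p,axis=1)-.019,c,loss='soft_l1',f_scale=.001); print('seen',r.x.round(4),len(q),'height over bed',((r.x-c)@n*1000+20).round(1))
cv2.imwrite('pics/e2.png',np.hstack([cv2.resize(d[100:340,80:420],(400,282)),cv2.resize(s['image'][140:260,150:320][...,::-1],(400,282))]))
E
```

```text
force: [-0.4, 0.5, 0.8]
finger_gap: 0.0418
grasp_force: 0.0
force: [0.5, 0.2, -1.4]
finger_gap: 0.0534
grasp_force: 0.0
clock: 19.73
eef_pos: [0.5679, 0.0478, 0.1734]
tcp_rot: [0.194, 2.642, -0.049]
force: [-0.1, 0.3, -0.6]
finger_gap: 0.0535
grasp_force: 0.0
plate 1697 slope [-0.     0.002] h 0.37
top 1335 slope [-0.003  0.004] h 10.56
expected ball [0.6215 0.0396 0.0665]
seen [0.6223 0.0389 0.0668] 1214 height over bed 19.8
```

View pics/e2.png

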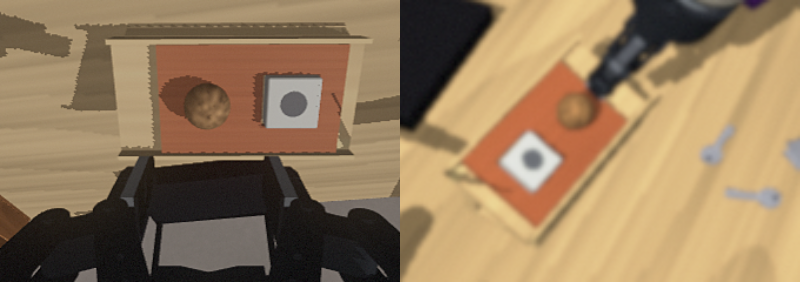

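The ball sits in the hollow at (207,106), centre 19.8 mm above the bed. The finder is at (292,102), flat and home. The robot touches nothing, so I'm handing in.

```bash
python3 -c "
from station import workorder
print(workorder.hand_in())"
```

```text
the job is handed in; nothing more can be done
None
```

I handed the job in at about 20 s on the robot clock: the finder is seated flat and fully home in the pocket (top 10.2 mm above the plate), the smallest cork ball rests in the round hollow (centre 19.8 mm above the bed), and I moved nothing else.

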